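Clamp the clay horseshoe in its bench press

ROBOT

A 6-joint arm with a two-finger parallel gripper is mounted at the origin on the work surface. World frame = base frame: x ahead of the robot, y to its left, z up, the work surface at z = 0. Lengths are in mm, angles in rad, forces in N, time in s.
With the tool pointing down it reaches from about 425 to 950 mm from the base axis. Payload 14.7 kg.
Tool frame: the origin (TCP) lies at the very end of the fingers, on their centre line; the grasp point (between the pads) lies 19 mm behind it (ctrl.grip_point_offset is the distance from the TCP to the grasp point, in mm); x points along the fingers, y is the direction in which the jaws open and shut, and the axes are right-handed (so a half turn about x gives the same grasp; the last joint's range is limited). The gripper opens to 85 mm and grips with 20 to 120 N. Pads are 22 mm wide; open, the fingers measure 114 mm over their backs; the gripper's body (76 mm by 85 mm) begins 54 mm behind the grasp point. The pads swing forward as they close: fully open they stand 13 mm farther back than shut.
Start: joints at [1.075, 0.48, 1.596, -0, 1.065, -0.047], TCP at [282.001, 585.634, 231.297] pointing down, gripper open.
Joint ranges: [-2.75, 2.75], [-0.82, 2.05], [0.23, 2.67], [-1.56, 4.7], [0.09, 2.69], [-2.92, 2.92]. Speed limits (rad/s): [1.89, 1.89, 2.39, 3.01, 3.01, 3.01].

INTERFACE

Orientations are given as a rotation vector (axis times angle).
In Python, from bench import telemetry, viewer, ticket, ctrl gives the robot as it stands.
- The arm moves only by the shell command python3 -m jog 'ROWS' [OPENING]. ROWS is JSON, a list of rows, each a list of 6 numbers: the shift along the tool's x, y, z scaled (see below), then the turn, a rotation vector about the tool's x, y, z scaled (see below). In form: [[dx, dy, dz, wx, wy, wz], ...]. A call has exactly 5 rows; each row is the pose to reach, as a shift and turn from the pose commanded when the call began, along the tool's axes at that moment; what a row does not reach only later rows make up. The controller multiplies each number of a shift by 0.25 m and each number of a turn by 90 degrees. A row lasts 1/8 s, in which the tool goes at most 62.5 mm and 10.7 degrees, less where a joint would pass 70% of its speed; a pose out of reach is approached as far as the arm can. A call with a number of a shift or a turn outside -1 to 1 is refused whole. A call with a gripper value outside its range is refused whole. OPENING is the closure, from 0 (fully open) to 1 (shut), set as the call begins (- or left out, the last holds). The fingers move at their own pace and stop on an object; the grip force is fixed at half the most. Time passes only in rows, so rows that repeat a pose let the fingers close, or fill a call up. It gives the time, the measured TCP pose, the force and the opening at its end, in the units of the state.
- telemetry.sense(): the state, without advancing time (a new reading comes with each control period).
- viewer.capture(name): name is "scene" or "side" or "wrist"; returns a dict with "pixels" (400x640x3 uint8, blue, green, red), "camera_matrix" (3x3 intrinsics, pixels), "xyz" and "orientation" of the camera in the world. Camera axes: x right, y up, looking along -z (the intrinsics and any distortion apply to the point x, -y, -z); pixel columns grow to the right and rows downward; lengths in mm; the calibration is good to about 2 mm. A picture is of the moment at which its call begins. There is no depth.
- ticket.close_job(): hands the job in, once; it reports no verdict.
The state is a dict: "clock": time; "qpos": joint angles; "joint_vel": joint speeds; "joint_efforts": joint torques, N m; "ee_pos": TCP position; "ee_rot": TCP orientation; "force": force on the tool from outside, world axes, zero at the start; "moment": the same for the moment, N m; "opening": finger opening in mm.
Only numpy, scipy, OpenCV 4.12 (cv2) and the standard library are available. Lean on these libraries where they do the work, as an engineer would, in place of code of your own. Each camera call takes 0.05 s, during which the arm holds its last target. There are 200 camera calls.

TASK

The fired clay horseshoe lies under one of the two bench presses, a round plaque under the other. On the press with the horseshoe, flip the safety catch up and right over to its open side, then pull the lever forward by its grip until the pad presses firmly on the horseshoe, and finish while holding it there with the gripper, without letting go. Leave the other press and its catch, the pieces on the beds and the things on the bench where they are.

Things in the scene. Friction and masses are not known exactly. Their poses are not given: they have to be found in the camera images.
- press_a: grey cast bench press, fixed; base 370 x 160 x 20 mm. Origin on the bench under the lever shaft; x runs from lever (front, robot side) to bed (rear), y to its left. In this frame, mm: lever shaft along y at x 0, z 30; catch hinge along x at y 55, z 85; column x 102 to 132, 130 high. Fixed parts before the column are under 105 high. On the robot's left (+y).
- flip_a (a joint): press_a: safety catch, rad: 0 closed, a 12 mm square steel bar lying level across the front of the lever rod; grows as its free end swings up and over to the press's +y side; stop 2.6 (open, slanting up 30 deg). Light: past upright (1.57) it falls open by its weight, before that it falls shut
- pin_a (a point): press_a: point in the round steel pin, handle of the safety catch, 14 mm thick: lies along the press's x, sticks out 50 mm to the front from the catch bar's free end. Lies 20 mm behind its front end, at (-22, -55, 85) mm in the press frame when closed, (-22, 149, 142) when open; circles the catch hinge at 110 mm radius; can turn between the fingers
- pull_a (a joint): press_a: lever, rad: 0 at rest, leaning 30 deg from upright towards the bed; grows as pulled forward to the robot; end stop 1.06. A spring returns it when let go (4 N at the grip at rest, 10 N at the end). Lowers the pad 30 mm per rad: it meets a 12 mm piece at 0.93 and presses harder the more one pulls. Closed catch blocks the rod after 0.05
- grip_a (a point): press_a: middle of the lever's black round grip bar, 22 mm thick, 90 mm long, lying along the press's y, crosswise on top of a 14 mm rod. The point is 165 mm from the shaft axis and 42 mm to the -y side of the rod (bar spans -82 to +8 mm from the rod's axis). At rest at (82, -42, 173) mm in the press frame; it circles the shaft
- lever_a: press_a: the whole lever, rod and grip; origin on the shaft axis at (0, 0, 30) mm in the press frame, z along the rod up to the grip, y as the press's
- bed_a (a point): press_a: middle of the bed, on its surface 20 mm above the bench, under the pad, at (200, 0, 20) in the press frame
- ram_a: press_a: the pad: dark steel pressing bar 24 x 130 x 12 mm under the head, lowered by the lever. Origin at the centre of its underside, 60 mm above the bench at rest, 32 mm when it sits on a piece
- press_b: grey cast bench press, fixed; base 370 x 160 x 20 mm. Origin on the bench under the lever shaft; x runs from lever (front, robot side) to bed (rear), y to its left. In this frame, mm: lever shaft along y at x 0, z 30; catch hinge along x at y 55, z 85; column x 102 to 132, 130 high. Fixed parts before the column are under 105 high. On the robot's right (-y).
- flip_b (a joint): press_b: safety catch, rad: 0 closed, a 12 mm square steel bar lying level across the front of the lever rod; grows as its free end swings up and over to the press's +y side; stop 2.6 (open, slanting up 30 deg). Light: past upright (1.57) it falls open by its weight, before that it falls shut
- pin_b (a point): press_b: point in the round steel pin, handle of the safety catch, 14 mm thick: lies along the press's x, sticks out 50 mm to the front from the catch bar's free end. Lies 20 mm behind its front end, at (-22, -55, 85) mm in the press frame when closed, (-22, 149, 142) when open; circles the catch hinge at 110 mm radius; can turn between the fingers
- pull_b (a joint): press_b: lever, rad: 0 at rest, leaning 30 deg from upright towards the bed; grows as pulled forward to the robot; end stop 1.06. A spring returns it when let go (4 N at the grip at rest, 10 N at the end). Lowers the pad 30 mm per rad: it meets a 12 mm piece at 0.93 and presses harder the more one pulls. Closed catch blocks the rod after 0.05
- grip_b (a point): press_b: middle of the lever's black round grip bar, 22 mm thick, 90 mm long, lying along the press's y, crosswise on top of a 14 mm rod. The point is 165 mm from the shaft axis and 42 mm to the -y side of the rod (bar spans -82 to +8 mm from the rod's axis). At rest at (82, -42, 173) mm in the press frame; it circles the shaft
- lever_b: press_b: the whole lever, rod and grip; origin on the shaft axis at (0, 0, 30) mm in the press frame, z along the rod up to the grip, y as the press's
- bed_b (a point): press_b: middle of the bed, on its surface 20 mm above the bench, under the pad, at (200, 0, 20) in the press frame
- ram_b: press_b: the pad: dark steel pressing bar 24 x 130 x 12 mm under the head, lowered by the lever. Origin at the centre of its underside, 60 mm above the bench at rest, 32 mm when it sits on a piece
- horseshoe: loose open ring (horseshoe) of fired beige clay, 124 mm across, 12 mm thick, the ring 28 mm wide. Lies on the bed of one of the presses. Origin on its underside in the middle of the ring
- horseshoe_c (a point): middle of the horseshoe's ring, half-way up (6 mm above the bed)
- plaque_c (a point): centre of a loose round plaque of the same clay, 120 mm across, 12 mm thick, lying on the bed of the other press
- bowl_c (a point): bystander: small clay bowl, 90 mm across, 45 mm high, left of the presses; point 20 mm above its foot
- jar_c (a point): bystander: glass jar, 60 mm across, 80 mm high, right of the presses; its centre
- mug_c (a point): bystander: white mug, 70 mm across, 80 mm high, behind and between the presses; its centre
Things that resemble listed ones, but are neither listed nor needed, are in the scene too. What is shaped like the horseshoe but yellow is not meant.

How it is judged:
By the outcome, as a careful person would: the job done as asked, in the order asked, and still so for the second after the job is handed in, while the arm keeps its last pose, push and grip.
It also fails if it takes over 54 s, if anything falls off the work surface, if the arm or the gripper's body presses on something with over 40 N, if the wrist force passes 120 N, or if a joint passes its speed limit or range.

## Working session

There is one attempt and no reset: what is moved stays moved. The work goes in short steps, Python scripts to look and compute and a shell command to move; the robot and the scene stay as the last step left them, time stands still between calls to the robot, and variables do not carry over. Pictures are saved under pics/ and viewed, about 8 in all and at most 12, crops included, and the job is handed in when it is done.

```bash
ls; mkdir -p pics
cat > h.py <<'E'
import numpy as np, cv2
from scipy.spatial.transform import Rotation as R
from bench import telemetry, viewer, ticket, ctrl
def cap(n,f):
    c=viewer.capture(n); cv2.imwrite('pics/'+f+'.png',c['pixels']); np.savez('pics/'+f+'.npz',**{k:np.array(v) for k,v in c.items()}); return c
def rot(o):
    o=np.array(o,float)
    return o if o.shape==(3,3) else R.from_rotvec(o).as_matrix()
def ray(c,u,v):
    K=np.array(c['camera_matrix']); d=np.linalg.inv(K)@[u,v,1]; d=d*[1,-1,-1]
    return np.array(c['xyz']),rot(c['orientation'])@d
def onz(c,u,v,z):
    o,d=ray(c,u,v); return o+d*(z-o[2])/d[2]
def proj(c,p):
    q=rot(c['orientation']).T@(np.array(p,float)-c['xyz']); q=q*[1,-1,-1]
    q=np.array(c['camera_matrix'])@q; return q[:2]/q[2]
def load(f): return dict(np.load('pics/'+f+'.npz'))
E
python3 - <<'E'
from h import *
print(telemetry.sense())
for n in('scene','side'):
    c=cap(n,n); print({k:v for k,v in c.items() if k!='pixels'})
E
```

```text
pics
{'clock': 0.0, 'qpos': array([ 1.07539550e+00,  4.80831698e-01,  1.59687440e+00,  3.11987607e-05,
        1.06512344e+00, -4.66192305e-02]), 'joint_vel': array([-0.00067701,  0.00161088,  0.0004562 ,  0.0013754 ,  0.00210766,
       -0.00151281]), 'joint_efforts': array([ 2.45062183e-03, -9.50663209e+01, -4.30179477e+01,  1.35609630e-04,
        1.23288872e-02, -1.42482625e-05]), 'ee_pos': array([281.796441  , 585.27070384, 230.67229766]), 'ee_rot': array([ 0.35102845,  1.54235073, -0.35290189]), 'force': array([ 0.53345362, -0.43334314,  0.08287581]), 'moment': array([-0.03168213, -0.01263933,  0.0110341 ]), 'opening': 85.14198226632863}
{'camera_matrix': array([[383.53292504,   0.        , 321.56318932],
       [  0.        , 383.53292504, 198.76330081],
       [  0.        ,   0.        ,   1.        ]]), 'xyz': array([1085.85850821,  147.23332187, 1074.05749058]), 'orientation': array([0.39022632, 0.4710964 , 1.76375442])}
{'camera_matrix': array([[421.35447266,   0.        , 312.82709931],
       [  0.        , 421.35447266, 211.72402836],
       [  0.        ,   0.        ,   1.        ]]), 'xyz': array([ 404.53360082, -876.37092606, 1117.00235837]), 'orientation': array([ 0.74454204, -0.06390224, -0.14855835])}
```

View pics/scene.png

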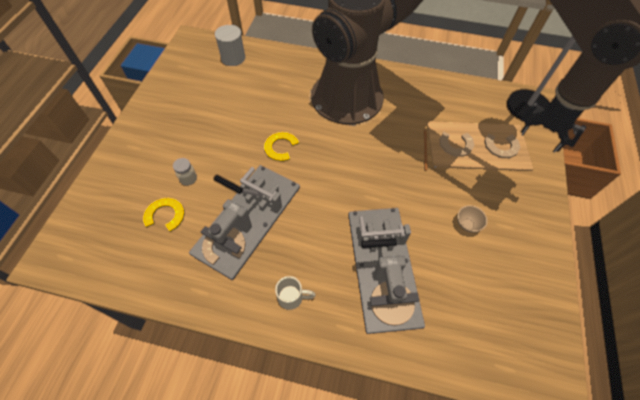

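View pics/side.png

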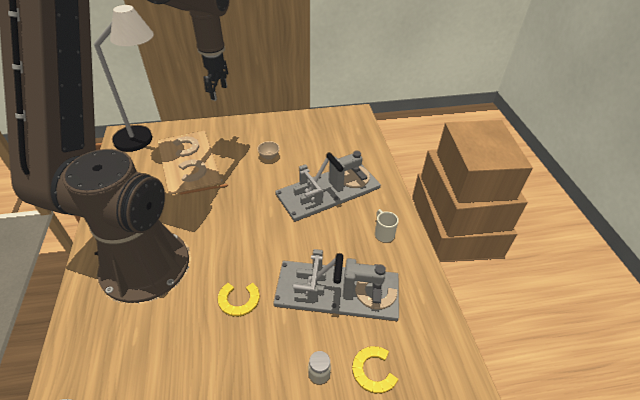

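The scene view shows press_a at (385,270) with beige clay on its bed at (393,305), and press_b at (245,220) with clay at (225,245). In the side view the beds are at (352,178) for a and (377,292) for b. The yellow rings at (281,146) and (163,213) are excluded. I'll enlarge the two beds to tell the horseshoe from the plaque.

Run:
```python
from h import *
a=load('scene')['pixels'];b=load('side')['pixels']
f=lambda im,x,y,w,h:cv2.resize(im[y:y+h,x:x+w],(400,300),interpolation=cv2.INTER_CUBIC)
cv2.imwrite('pics/crop.png',np.vstack([np.hstack([f(a,335,200,160,135),f(a,180,155,160,135)]),np.hstack([f(b,265,140,130,97),f(b,265,240,150,112)])]))
```

```text
(no output)
```

View pics/crop.png

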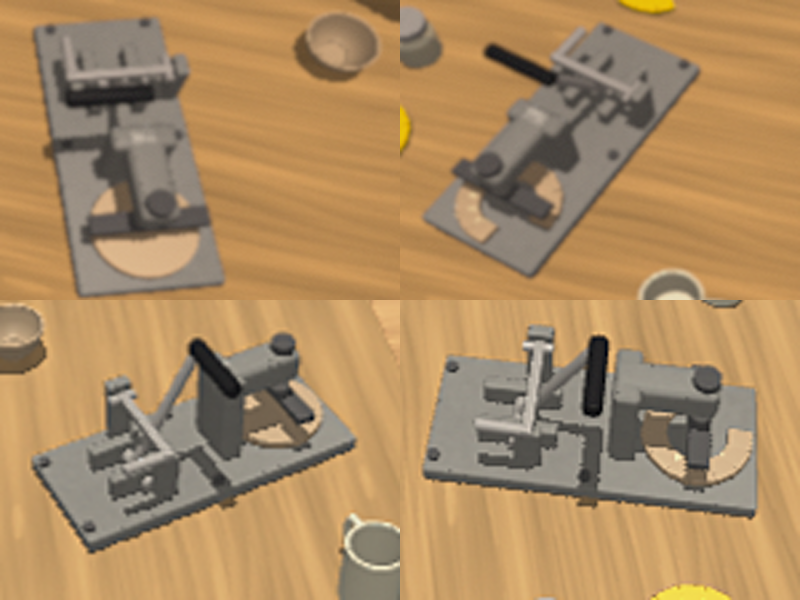

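Press_b (scene (245,220), side (377,292)) has the open ring of beige clay: the gap shows in the side crop. Press_a carries a full disc, so I work on press_b. Next I locate it.

```bash
cat > loc.py <<'E'
from h import *
def tri(cs,uvs):
    A=np.zeros((3,3));b=np.zeros(3)
    for c,uv in zip(cs,uvs):
        o,d=ray(c,*uv);d=d/np.linalg.norm(d);P=np.eye(3)-np.outer(d,d);A+=P;b+=P@o
    p=np.linalg.solve(A,b);return p,[np.round(proj(c,p)-uv,1) for c,uv in zip(cs,uvs)]
E
python3 - <<'E'
from loc import *
S,D=load('scene'),load('side')
# plate corners
for c,pts in((S,[(262,165),(300,186.5),(232,279),(189,252)]),):
    P=np.array([onz(c,*p,20) for p in pts]);print(np.round(P,0)); print([np.linalg.norm(P[i]-P[(i+1)%4]).round() for i in range(4)])
# side crop corners
sc=np.array([150/400,112/300]);
P=np.array([onz(D,*(np.array(p)*sc+[265,240]),20) for p in[(448-400,355-300),(425-400,478-300),(755-400,515-300),(757-400,388-300)]]);print(P.round()); print([np.linalg.norm(P[i]-P[(i+1)%4]).round() for i in range(4)])
# black bar
res=[]
for c,(x,y,w,h) in((S,(200,165,50,40)),(D,(325,245,30,45))):
    m=(c['pixels'][y:y+h,x:x+w].max(2)<48).astype(np.uint8)
    n,l,s,ce=cv2.connectedComponentsWithStats(m);i=1+s[1:,4].argmax();yy,xx=np.nonzero(l==i)
    q=np.c_[xx,yy]+[x,y];r=cv2.minAreaRect(q.astype(np.float32));print(r,s[i]);bx=cv2.boxPoints(r)
    d=np.linalg.norm(bx[0]-bx[1])<np.linalg.norm(bx[1]-bx[2])
    e=[(bx[0]+bx[1])/2,(bx[2]+bx[3])/2] if d else [(bx[1]+bx[2])/2,(bx[3]+bx[0])/2]
    e.sort(key=lambda t:t[0] if c is S else -t[1]) ;res.append(e);print(e)
# scene left end = -y end ; side lower = -y end
a=tri((S,D),(res[0][0],res[1][0]));b=tri((S,D),(res[0][1],res[1][1]));print(a,b,(a[0]+b[0])/2,np.linalg.norm(a[0]-b[0]))
E
```

```text
[[ 399. -210.   20.]
 [ 450.  -64.   20.]
 [ 796. -169.   20.]
 [ 749. -320.   20.]]
[np.float64(155.0), np.float64(361.0), np.float64(158.0), np.float64(367.0)]
[[ 442.  -71.   20.]
 [ 399. -232.   20.]
 [ 745. -331.   20.]
 [ 795. -174.   20.]]
[np.float64(167.0), np.float64(360.0), np.float64(165.0), np.float64(368.0)]
((227.9000244140625, 184.20001220703125), (29.516094207763672, 4.919349670410156), 26.56505012512207) [ 15  11  27  17 139]
[array([214.70003, 177.6    ], dtype=float32), array([241.10002, 190.80002], dtype=float32)]
((337.96038818359375, 268.3960266113281), (6.9652605056762695, 29.254093170166016), 5.7105937004089355) [  9   9   9  30 199]
[array([336.50494, 282.95047], dtype=float32), array([339.41583, 253.84158], dtype=float32)]
(array([ 569.40186505, -274.77144256,  168.61675287]), [array([ 0.1, -0.1]), array([0.2, 0.1])]) (array([ 595.39392374, -185.79646081,  174.11547959]), [array([ 0.2, -0.2]), array([0.3, 0.1])]) [ 582.3978944  -230.28395168  171.36611623] 92.85672020897748
```

```bash
cat >> loc.py <<'E'
YAW=np.radians(-16.5); O=np.array([514.3,-171.5,0])
def W(p): return R.from_euler('z',YAW).as_matrix()@np.array(p,float)+O
def down(a):  # tool pointing down, jaw axis at angle a (deg) in the press frame
    y=R.from_euler('z',YAW+np.radians(a)).apply([1,0,0]);x=np.array([0,0,-1.]);return np.c_[x,y,np.cross(x,y)]
def delta(p,Rt=None,grasp=True):
    s=telemetry.sense();R0=rot(s['ee_rot']);Rt=R0 if Rt is None else Rt
    t=np.array(p)-(-19)*Rt[:,0] if grasp else np.array(p)
    return np.round(np.r_[R0.T@(t-s['ee_pos'])/250,R.from_matrix(R0.T@Rt).as_rotvec()/(np.pi/2)],3)
def st():
    s=telemetry.sense();R0=rot(s['ee_rot']);g=s['ee_pos']-19*R0[:,0]
    print('t',s['clock'],'graspPress',(R.from_euler('z',-YAW).apply(g-O)).round(1),'F',s['force'].round(1),'open',s['opening'].round(1),'q',s['qpos'].round(2))
E
python3 - <<'E'
from loc import *
st();print(rot(telemetry.sense()['ee_rot']).round(2))
for a in(90,-90): print(a,delta(W([-22,-55,215]),down(a)))
S,D=load('scene'),load('side')
for n,p in(('pinend',(-42,-55,85)),('pin0',(8,-55,85)),('hinge',(8,55,85)),('c1',(-100,-80,20)),('c2',(-100,80,20)),('c3',(270,-80,20)),('c4',(270,80,20))):
    print(n,proj(S,W(p)).round(),proj(D,W(p)).round())
E
```

```text
Traceback (most recent call last):
  File "loc.py", line 17, in st
    print('t',s['clock'],'graspPress',(R.from_euler('z',-YAW).apply(g-O)).round(1),'F',s['force'].round(1),'open',s['opening'].round(1),'q',s['qpos'].round(2))
                                                                                                                  ^^^^^^^^^^^^^^^^^^
AttributeError: 'float' object has no attribute 'round'
```

```bash
sed -i "s/s\['opening'\].round(1)/round(s['opening'],1)/" loc.py
python3 - <<'E'
from loc import *
st();print(rot(telemetry.sense()['ee_rot']).round(2))
for a in(90,-90): print(a,delta(W([-22,-55,215]),down(a)))
S,D=load('scene'),load('side')
for n,p in(('pinend',(-42,-55,85)),('pin0',(8,-55,85)),('hinge',(8,55,85)),('c1',(-100,-80,20)),('c2',(-100,80,20)),('c3',(270,-80,20)),('c4',(270,80,20))):
    print(n,proj(S,W(p)).round(),proj(D,W(p)).round())
E
```

```text
t 0.1 graspPress [-437.9  659.7  249.7] F [-0.3  0.  -0.5] open 85.5 q [ 1.08  0.48  1.6   0.    1.07 -0.05]
[[-0.    0.43  0.9 ]
 [-0.    0.9  -0.43]
 [-1.   -0.   -0.  ]]
90 [ 1.420e-01 -2.555e+00  2.100e+00 -1.020e-01 -0.000e+00  1.000e-03]
-90 [ 1.420e-01 -2.555e+00  2.100e+00  1.898e+00  1.000e-03  0.000e+00]
pinend [253. 168.] [293. 286.]
pin0 [243. 179.] [310. 288.]
hinge [273. 195.] [315. 257.]
c1 [259. 164.] [273. 303.]
c2 [300. 184.] [283. 259.]
c3 [187. 252.] [399. 318.]
c4 [231. 279.] [399. 272.]
```

```bash
python3 -m jog '[[-0.03,-0.15,0.17,0,0,0],[-0.06,-0.3,0.34,0,0,0],[-0.09,-0.45,0.51,-0.03,0,0],[-0.12,-0.6,0.68,-0.06,0,0],[-0.12,-0.75,0.85,-0.1,0,0]]' 0.5
python3 - <<'E'
from loc import *
st();print(delta(W([-22,-55,215]),down(90)),rot(telemetry.sense()['ee_rot']).round(2))
E
```

```text
clock: 0.72
ee_pos: [392.7, 323.0, 261.7]
ee_rot: [0.228, 1.558, -0.227]
force: [1.3, -0.5, 0.2]
opening: 42.9
t 0.725 graspPress [-257.1  439.5  280.7] F [ 1.3 -0.5  0.2] open 42.9 q [ 0.63  0.25  1.88 -0.    1.01 -0.65]
[ 2.620e-01 -1.977e+00  9.430e-01 -1.000e-03  0.000e+00 -0.000e+00] [[ 0.    0.29  0.96]
 [ 0.    0.96 -0.29]
 [-1.    0.    0.  ]]
```

```bash
python3 -m jog '[[0,-0.2,0.12,0,0,0],[0,-0.4,0.24,0,0,0],[0,-0.6,0.36,0,0,0],[0,-0.8,0.48,0,0,0],[0,-1,0.6,0,0,0]]' && python3 -m jog '[[0,-0.18,0.08,0,0,0],[0,-0.36,0.16,0,0,0],[0,-0.54,0.22,0,0,0],[0,-0.76,0.28,0,0,0],[0.1,-0.97,0.34,0,0,0]]'
python3 - <<'E'
from loc import *
st();c=cap('wrist','w1')
for n,p in(('pinend',(-42,-55,85)),('pin',(-22,-55,85)),('pin0',(8,-55,85)),('hinge',(8,55,85)),('c1',(-100,-80,20)),('c2',(-100,80,20))):
    print(n,proj(c,W(p)).round())
E
```

```text
clock: 1.35
ee_pos: [464.0, 40.0, 261.3]
ee_rot: [0.229, 1.559, -0.229]
force: [0.6, 1.1, 0.1]
opening: 42.6
clock: 1.98
ee_pos: [476.3, -217.1, 237.3]
ee_rot: [0.228, 1.556, -0.23]
force: [-0.2, -0.4, 0.4]
opening: 42.6
t 1.975 graspPress [-23.6 -54.5 256.3] F [-0.2 -0.4  0.4] open 42.6 q [-0.49  0.3   1.88  0.    0.96 -1.76]
pinend [317. 163.]
pin [317. 181.]
pin0 [317. 208.]
hinge [418. 208.]
c1 [295. 102.]
c2 [432. 101.]
```

View pics/w1.png

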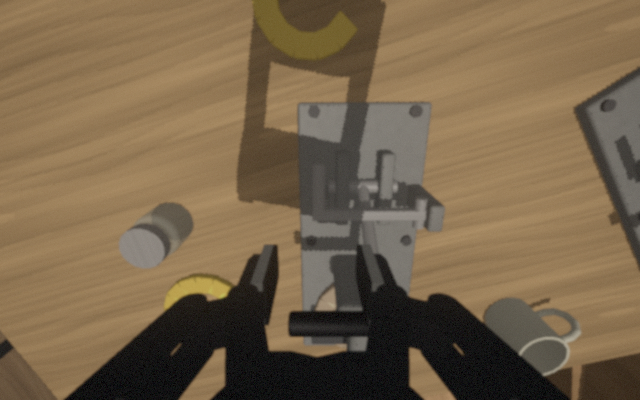

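The wrist view shows the pin at (318,163–215), where the model predicts u=317, and the bar along row 215. The plate corners also agree, so I descend straight.

```bash
python3 -m jog '[[0.18,0,0.006,0,0,0],[0.36,0,0.006,0,0,0],[0.52,0,0.006,0,0,0],[0.62,0,0.006,0,0,0],[0.685,0,0.006,0,0,0]]' && python3 -m jog '[[0,0,0,0,0,0],[0,0,0,0,0,0],[0,0,0,0,0,0],[0,0,0,0,0,0],[0,0,0,0,0,0]]' 1 && python3 -c "
from loc import *
st();c=cap('side','s2');p=c['pixels'][215:305,250:370];cv2.imwrite('pics/s2c.png',cv2.resize(p,None,fx=5,fy=5,interpolation=2))"
```

```text
clock: 2.65
ee_pos: [476.4, -214.9, 63.7]
ee_rot: [0.229, 1.56, -0.229]
force: [0.3, 0.1, -0.2]
opening: 42.6
clock: 3.28
ee_pos: [477.1, -215.9, 66.3]
ee_rot: [0.228, 1.558, -0.23]
force: [-5.6, -7.4, -1.4]
opening: 12.3
t 3.275 graspPress [-23.1 -53.1  85.3] F [-5.6 -7.4 -1.4] open 12.3 q [-0.48  0.54  2.03 -0.    0.57 -1.76]
```

View pics/s2c.png

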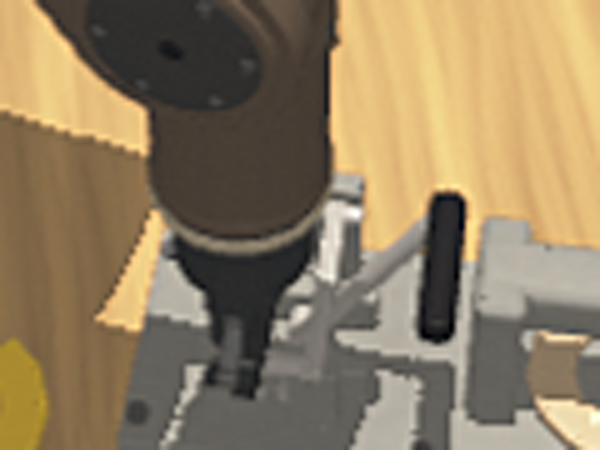

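Fingers stopped at 12.3 mm on the pin; the view shows them astride it. Swinging the catch along its arc.

```bash
python3 -m jog '[[-0.087,0.009,0,0,0,0],[-0.171,0.035,0,0,0,0],[-0.248,0.077,0,0,0,0],[-0.316,0.133,0,0,0,0],[-0.370,0.202,0,0,0,0]]' && python3 -m jog '[[-0.040,0.078,0,0,0,0],[-0.063,0.163,0,0,0,0],[-0.070,0.25,0,0,0,0],[-0.058,0.338,0,0,0,0],[-0.030,0.421,0,0,0,0]]' && python3 -c "
from loc import *
st()"
```

```text
clock: 3.95
ee_pos: [491.8, -168.8, 160.7]
ee_rot: [0.226, 1.556, -0.231]
force: [0.2, 1.6, -3.5]
opening: 12.3
clock: 4.58
ee_pos: [523.8, -65.8, 167.4]
ee_rot: [0.228, 1.553, -0.229]
force: [3.8, -7.4, -2.1]
opening: 11.9
t 4.575 graspPress [-21.  104.  186.4] F [ 3.8 -7.4 -2.1] open 11.9 q [-0.18  0.39  1.95 -0.    0.8  -1.46]
```

```bash
python3 -m jog '[[0.032,0.058,0,0,0,0],[0.072,0.11,0,0,0,0],[0.103,0.141,0,0,0,0],[0.137,0.169,0,0,0,0],[0.155,0.182,0,0,0,0]]' && python3 -m jog '[[0,0,0,0,0,0],[0,0,0,0,0,0],[0,0,0,0,0,0],[0,0,0,0,0,0],[0,0,0,0,0,0]]' 0.5 && python3 -c "
from loc import *
st();c=cap('scene','s3');p=c['pixels'][130:290,180:340];cv2.imwrite('pics/s3c.png',cv2.resize(p,None,fx=3.5,fy=3.5,interpolation=2))"
```

```text
clock: 5.2
ee_pos: [536.2, -22.7, 126.8]
ee_rot: [0.228, 1.556, -0.229]
force: [4.6, -6.7, -5.1]
opening: 11.7
clock: 5.82
ee_pos: [534.8, -22.5, 126.3]
ee_rot: [0.229, 1.559, -0.229]
force: [0.1, -0.3, -0.8]
opening: 42.8
t 5.825 graspPress [-22.7 148.7 145.3] F [ 0.1 -0.3 -0.8] open 42.8 q [-0.1   0.46  1.96 -0.    0.72 -1.38]
```

View pics/s3c.png

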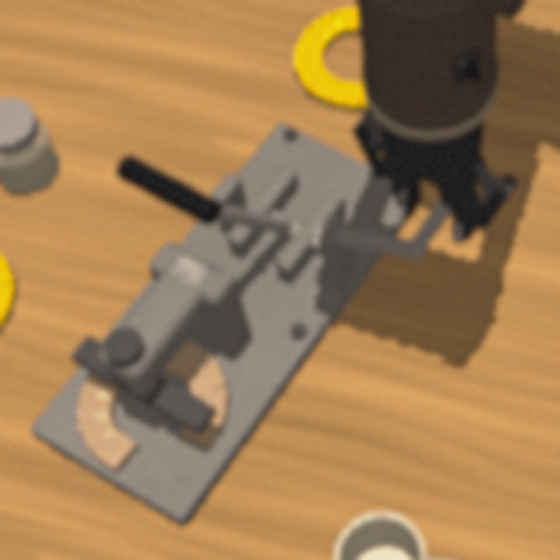

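The scene crop shows the catch bar lying open on the +y side with the pin between the open fingers, and the horseshoe under this press with its gap visible. Rise, then go over the grip with a 90° turn.

```bash
python3 -m jog '[[-0.1,0,0,0,0,0],[-0.2,0,0,0,0,0],[-0.3,0,0,0,0,0],[-0.36,0,0,0,0,0],[-0.36,0,0,0,0,0]]' 0.4 && python3 -m jog '[[0,-0.15,0.08,0.11,0,0],[0,-0.3,0.16,0.22,0,0],[0,-0.45,0.24,0.33,0,0],[0,-0.6,0.32,0.44,0,0],[0,-0.76,0.416,0.55,0,0]]' && python3 -m jog '[[0,0,0,0.11,0,0],[0,0,0,0.22,0,0],[0,0,0,0.33,0,0],[0,0,0,0.45,0,0],[0,0,0,0.45,0,0]]' && python3 -c "
from loc import *
st();print(rot(telemetry.sense()['ee_rot']).round(2),delta(W([82,-42,173]),down(180)))
c=cap('wrist','w2')
for p in((82,-82,173),(82,8,173),(82,-42,173),(0,0,30)): print(proj(c,W(p)).round())
s=load('w2');c=cap('scene','s4');
cv2.imwrite('pics/w2c.png',cv2.resize(np.vstack([s['pixels'],c['pixels'][100:300,:][:, :]]),(640,600)))"
```

```text
clock: 6.5
ee_pos: [535.3, -22.5, 217.0]
ee_rot: [0.229, 1.557, -0.229]
force: [0.4, -0.0, -0.9]
opening: 51.5
clock: 7.12
ee_pos: [579.4, -235.4, 214.9]
ee_rot: [0.903, 1.377, -0.903]
force: [-0.3, 0.1, 0.3]
opening: 51.5
clock: 7.75
ee_pos: [579.3, -234.1, 215.0]
ee_rot: [1.42, 1.059, -1.421]
force: [1.1, 0.5, -0.4]
opening: 51.4
t 7.75 graspPress [ 80.2 -41.6 234. ] F [ 1.1  0.5 -0.4] open 51.4 q [-0.43  0.46  1.67 -0.    1.01 -0.14]
[[-0.    0.96 -0.29]
 [ 0.   -0.29 -0.96]
 [-1.   -0.   -0.  ]] [0.244 0.008 0.002 1.998 0.002 0.   ]
[319. 275.]
[319. 153.]
[319. 225.]
[244. 137.]
```

View pics/w2c.png

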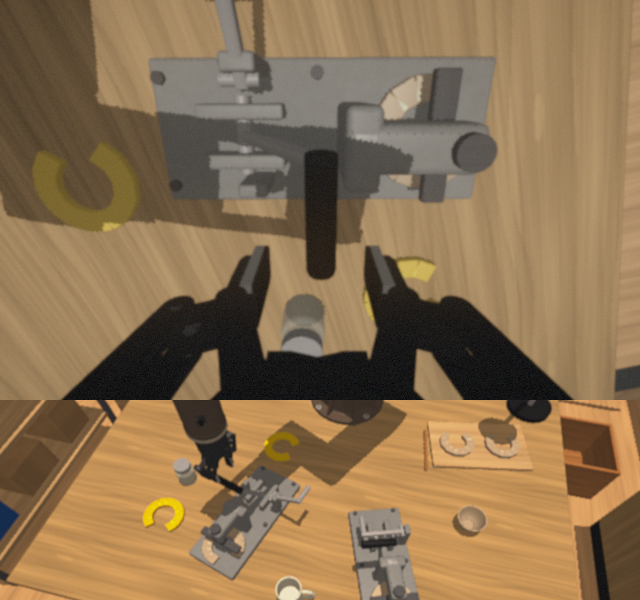

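The wrist view shows the bar at (321,150–279), within 4 px of prediction, and the catch still open. Descend and grip.

```bash
python3 -m jog '[[0.08,0.008,0,0,0,0],[0.16,0.008,0,0,0,0],[0.21,0.008,0,0,0,0],[0.244,0.008,0,0,0,0],[0.244,0.008,0,0,0,0]]' && python3 -m jog '[[0,0,0,0,0,0],[0,0,0,0,0,0],[0,0,0,0,0,0],[0,0,0,0,0,0],[0,0,0,0,0,0]]' 1 && python3 -c "
from loc import *
st()
for t in(.1,.2,.3,.4,.5,.6,.7,.8,.9,.93,.95,1.0):
  f=lambda t:np.array([-(30+165*np.cos(np.pi/6-t)),165*np.sin(np.pi/6-t)])
  print(t,((f(t)-f(0))/250).round(3),((f(t)-f(.5))/250).round(3))"
```

```text
clock: 8.48
ee_pos: [581.5, -234.8, 154.9]
ee_rot: [1.42, 1.058, -1.421]
force: [-0.4, 0.1, 0.1]
opening: 51.3
clock: 9.1
ee_pos: [581.9, -235.0, 156.1]
ee_rot: [1.421, 1.056, -1.42]
force: [-1.6, -0.2, 5.4]
opening: 20.2
t 9.1 graspPress [ 82.9 -41.7 175.1] F [-1.6 -0.2  5.4] open 20.2 q [-0.43  0.53  1.72 -0.    0.89 -0.14]
0.1 [-0.03  -0.059] [0.058 0.256]
0.2 [-0.054 -0.12 ] [0.034 0.194]
0.3 [-0.072 -0.184] [0.016 0.131]
0.4 [-0.083 -0.249] [0.005 0.066]
0.5 [-0.088 -0.314] [0. 0.]
0.6 [-0.086 -0.38 ] [ 0.002 -0.066]
0.7 [-0.078 -0.446] [ 0.01  -0.131]
0.8 [-0.063 -0.51 ] [ 0.025 -0.196]
0.9 [-0.042 -0.573] [ 0.046 -0.258]
0.93 [-0.035 -0.591] [ 0.054 -0.276]
0.95 [-0.029 -0.603] [ 0.059 -0.289]
1.0 [-0.015 -0.633] [ 0.073 -0.318]
```

```bash
python3 -m jog '[[-0.03,-0.059,0,0,0,0],[-0.054,-0.12,0,0,0,0],[-0.072,-0.184,0,0,0,0],[-0.083,-0.249,0,0,0,0],[-0.088,-0.314,0,0,0,0]]' && python3 -m jog '[[0.002,-0.066,0,0,0,0],[0.010,-0.131,0,0,0,0],[0.018,-0.164,0,0,0,0],[0.025,-0.196,0,0,0,0],[0.035,-0.228,0,0,0,0]]' && python3 -c "
from loc import *
st()"
```

```text
clock: 9.72
ee_pos: [509.5, -213.7, 179.6]
ee_rot: [1.423, 1.049, -1.415]
force: [9.2, -5.3, 20.3]
opening: 20.2
clock: 10.35
ee_pos: [454.7, -197.4, 170.5]
ee_rot: [1.422, 1.05, -1.416]
force: [7.6, -2.9, 14.6]
opening: 20.3
t 10.35 graspPress [-49.9 -41.7 189.5] F [ 7.6 -2.9 14.6] open 20.3 q [-0.47  0.34  2.01  0.    0.78 -0.18]
```

```bash
python3 -m jog '[[-0.006,-0.01,0,0,0,0],[-0.002,-0.02,0,0,0,0],[0.002,-0.034,0,0,0,0],[0.006,-0.048,0,0,0,0],[0.006,-0.048,0,0,0,0]]' && python3 -c "
from loc import *
st()" && python3 -m jog '[[0.003,-0.008,0,0,0,0],[0.005,-0.016,0,0,0,0],[0.007,-0.024,0,0,0,0],[0.007,-0.024,0,0,0,0],[0.007,-0.024,0,0,0,0]]' && python3 -c "
from loc import *
st()"
```

```text
clock: 10.98
ee_pos: [443.3, -193.9, 167.6]
ee_rot: [1.422, 1.051, -1.417]
force: [17.2, -7.6, -19.6]
opening: 19.8
t 10.975 graspPress [-61.8 -41.6 186.6] F [ 17.2  -7.6 -19.6] open 19.8 q [-0.48  0.33  2.04  0.    0.76 -0.18]
clock: 11.6
ee_pos: [439.2, -192.7, 166.1]
ee_rot: [1.423, 1.048, -1.415]
force: [24.9, -7.6, -25.0]
opening: 19.7
t 11.6 graspPress [-66.2 -41.7 185.1] F [ 24.9  -7.6 -25. ] open 19.7 q [-0.48  0.33  2.05  0.    0.75 -0.19]
```

```bash
python3 -m jog '[[0.005,-0.006,0,0,0,0],[0.010,-0.012,0,0,0,0],[0.015,-0.02,0,0,0,0],[0.015,-0.02,0,0,0,0],[0.015,-0.02,0,0,0,0]]' && python3 -c "
from loc import *
st();D=cap('side','s5');c=cap('scene','s6')
f=lambda c,x,y,w,h:cv2.resize(c['pixels'][y:y+h,x:x+w],(400,340),interpolation=2)
cv2.imwrite('pics/s5c.png',np.hstack([f(c,180,150,140,119),f(D,290,230,130,110)]))"
```

```text
clock: 12.22
ee_pos: [438.2, -192.6, 165.3]
ee_rot: [1.425, 1.04, -1.41]
force: [30.5, -1.7, 17.5]
opening: 20.1
t 12.225 graspPress [-67.3 -41.9 184.3] F [30.5 -1.7 17.5] open 20.1 q [-0.48  0.32  2.06  0.    0.74 -0.19]
```

View pics/s5c.png

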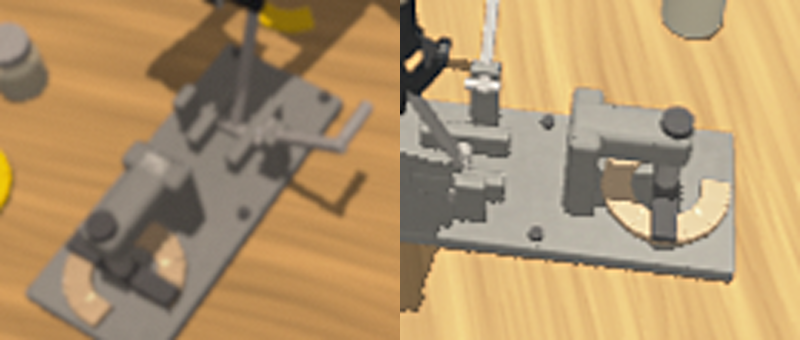

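The pad sits on the horseshoe, the catch is open, and the motion has stalled (5 mm commanded, 1 mm moved). I'll pull a little more for a firm press and hold.

```bash
python3 -m jog '[[0,-0.005,0,0,0,0],[0,-0.01,0,0,0,0],[0,-0.015,0,0,0,0],[0,-0.015,0,0,0,0],[0,-0.015,0,0,0,0]]' && python3 -m jog '[[0,0,0,0,0,0],[0,0,0,0,0,0],[0,0,0,0,0,0],[0,0,0,0,0,0],[0,0,0,0,0,0]]' && python3 -c "
from loc import *
st();D=cap('side','s7')
c=D
a,b=load('s5'),c
print(np.abs(a['pixels'].astype(int)-b['pixels'])[230:340,350:420].max())
# bystanders: change against the first pictures away from arm
for n,g in(('side',c),('scene',cap('scene','s8'))):
    d=np.abs(load(n)['pixels'].astype(int)-g['pixels']).max(2)
    R_={'side':{'mug':(370,205,30,40),'jar':(305,345,30,40),'bowl':(255,140,28,25),'pressa':(275,145,110,75)},'scene':{'mug':(270,275,45,35),'jar':(168,155,30,32),'bowl':(452,203,38,36),'pressa':(345,205,82,128)}}[n]
    for k,(x,y,w,h) in R_.items(): print(n,k,(d[y:y+h,x:x+w]>40).mean().round(3))
"
```

```text
clock: 12.95
ee_pos: [437.5, -192.5, 165.2]
ee_rot: [1.427, 1.036, -1.406]
force: [51.3, -3.4, -5.2]
opening: 19.9
clock: 13.58
ee_pos: [437.5, -192.5, 165.3]
ee_rot: [1.427, 1.035, -1.406]
force: [51.3, -3.9, -5.8]
opening: 20.0
t 13.575 graspPress [-68.1 -41.9 184.3] F [51.3 -3.9 -5.8] open 20.0 q [-0.48  0.32  2.07  0.    0.73 -0.19]
58
side mug 0.0
side jar 0.0
side bowl 0.579
side pressa 0.199
scene mug 0.0
scene jar 0.0
scene bowl 0.02
scene pressa 0.0
```

Steady at about 51 N with the bar held (20 mm opening). In the scene view mug, jar, bowl and press_a are unchanged; the side-view differences there are probably the arm in the line of sight. Handing in.

```bash
python3 -c "
from bench import ticket; print(ticket.close_job())"
```

```text
the job is handed in; nothing more can be done
None
```

The job is done and handed in at 13.6 s. The horseshoe was under press_b, on the robot's right. I swung that press's catch up and over to its open side, let it go, then took the lever by its grip and pulled until the pad pressed on the horseshoe. The gripper is still holding it there.

Last checks:
- **Press:** the lever stalled at about 0.95 rad. The pull was a steady 51 N or so at the wrist, well above the 10 N spring, and the grip bar was firmly held at a 20 mm finger opening. The pictures show the pad on the horseshoe and the catch open.
- **Other things:** in the scene camera the mug, jar and press_a show no change. The bowl differs by only 2% of its pixels.
- **Disagreed:** the side camera did show changes around the bowl and press_a. I took this to be the arm blocking its view and did not check further.
- **During the pull:** the lever's path was about 3 mm off my circle. It added up to about 25 N of up-and-down force on the wrist, which I had corrected before the final hold.

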